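# Press the wide sprung jig home with the hand tamper

## Task

At the stockroom's parts bench, take the wide-footed hand tamper by its handle and use it to press the plate of the larger press jig squarely down until it bottoms out level, and hold it there for about a second. Then let the plate spring back up and stand the tamper upright, with its foot wholly on the cork mat, setting it down gently.

Things in the scene. Friction and masses are not known exactly. Their poses are not given: they have to be found in the camera images.
- tamper_center (a point): The wide hand tamper, upright: flat round steel foot 64 mm across, 14 mm thick; 20 mm neck; then, 30 to 96 mm above its underside, a straight round dark wooden handle 32 mm in diameter. 96 mm tall, about 0.35 kg. This point is on its axis half-way up, 48 mm above the underside; z is its upward axis. The look-alike with a 38 mm foot is not wanted.
- wide_face_top (a point): Centre of the top of the larger press jig's sprung plate: round, flat, aluminium, 90 mm across, in a fixed grey collar 108 mm across and 40 mm tall. The plate's top is 54 mm above the bench at rest and 42 mm at its stop, so always above the collar. Pressed off-centre it tilts on a stiff pivot. z is its upward normal. The smaller jig (plate 48 mm across) is not wanted.
- wide_plate (a joint): How far the larger jig's plate is pressed down, in m: 0 sprung up, 0.012 at its hard stop. The spring pushes back with about 6 N at the start and 13 N at the stop, so the tamper's weight alone does not press it down.
- mat_top (a point): The centre of the top face of the round cork mat, 130 mm across and 4 mm thick, fixed to the bench; z is up.
Things that resemble listed ones, but are neither listed nor needed, are in the scene too. Leave any red look-alike of the part that bears tamper_center alone.

How it is judged:
On the way:
1. the tamper's foot holds the larger jig's plate down 10.5 mm or more for 0.4 s, both within 10 degrees of square, the tamper within 20 mm of the plate's centre (value of joint wide_plate above 0.0105 m and contact force between tamper and wide_face above 3 N and angle between each of wide_face_top, tamper_center's own z axis and vertical below 0.175 rad and horizontal distance between tamper_center and wide_face_top below 0.02 m), for 0.4 s.
At the end, for the whole second after the job is handed in: The larger jig's plate has sprung back up (within 3 mm), and the wide tamper stands upright (within 10 degrees), released and at rest, on the cork mat within 35 mm of its centre (value of joint wide_plate below 0.003 m and horizontal distance between tamper_center and mat_top below 0.035 m and z of tamper_center in the frame of mat_top between 0.043 and 0.053 m and angle between tamper_center's own z axis and vertical below 0.175 rad and linear speed of tamper below 0.02 m/s); the robot touches nothing.
It fails at once if the tamper is dropped or slammed onto the mat (over 60 N) (contact force between tamper and mat above 60 N).
It fails at once if the gripper or arm itself presses the larger jig's plate (over 2 N) (contact force between any of the fingers, the arm and wide_face above 2 N).
It also fails if it takes over 51 s, if anything falls off the work surface, if the arm or the gripper's body presses on something with over 40 N, if the wrist force passes 120 N, or if a joint passes its speed limit or range.

## Robot

A 7-joint arm with a two-finger parallel gripper is mounted at the origin on the work surface. World frame = base frame: x ahead of the robot, y to its left, z up, the work surface at z = 0. Lengths are in m, angles in rad, forces in N, time in s.
With the tool pointing down it reaches from about 0.35 to 0.775 m from the base axis. Payload 3.1 kg.
Tool frame: the origin (TCP) lies midway between the tips of the shut fingers; the grasp point (between the pads) lies 19 mm behind it (env.tcp_to_grasp is the distance from the TCP to the grasp point, in m); z points along the fingers, y is the direction in which the jaws open and shut (so a half turn about z gives the same grasp; the last joint's range is limited). The gripper opens to 85 mm and grips with 20 to 120 N. Pads are 22 mm wide; open, the fingers measure 114 mm over their backs; the gripper's body (76 mm by 85 mm) begins 54 mm behind the grasp point. The pads swing forward as they close: fully open they stand 13 mm farther back than shut.
Start: joints at [1.208, 0.311, 0.014, 1.512, -0.004, 1.319, -0.027], TCP at [0.173, -0.522, 0.231] pointing down, gripper open.
Joint ranges: [-2.7, 2.7], [-0.3, 1.91], [-1.27, 1.3], [0.12, 2.57], [-1.44, 4.58], [0.2, 2.03], [-3.05, 3.05]. Speed limits (rad/s): [2.79, 2.79, 3.14, 3.14, 3.14, 3.14, 3.14].

## Interface

Orientations are given as a unit quaternion [x, y, z, w].
In Python, from station import env gives the robot as it stands.
- The arm moves only by the shell command python3 -m pendant 'ROWS' [FORCE]. ROWS is JSON, a list of rows, each a list of 3 entries, a list of its own where there are three numbers: the turn, a rotation vector about the tool's x, y, z in degrees, then the shift along the tool's x, y, z in mm, then the opening, from -1 (shut) to 1 (fully open), so that 0 is half open. In form: [[[ax, ay, az], [tx, ty, tz], fingers], ...]. A call has 1 to 12 rows; each row is the pose to reach, as a shift and turn from the pose commanded when the call began, along the tool's axes at that moment; what a row does not reach only later rows make up. A row lasts 1/10 s, in which the tool goes at most 50 mm and 8.59 degrees, less where a joint would pass 70% of its speed; a pose out of reach is approached as far as the arm can. A call with a gripper value outside its range is refused whole. The fingers move at their own pace and stop on an object; FORCE is the grip in N (left out, the last holds). Time passes only in rows, so rows that repeat a pose let the fingers close. It gives the time, the measured TCP pose, the force and the opening at its end, in the units of the state.
- env.state(): the state, without advancing time (a new reading comes with each control period).
- env.grab_frame(name): name is "side" or "top" or "wrist"; returns (picture, depth): 400x640x3 uint8, red, green, blue; 400x640 float32, m along the optical axis (not along the pixel's ray), 0 where there is no reading.
- env.camera_model(name): a dict with "vfov" (degrees; the focal length in pixels is half the picture's height over the tangent of half this angle, whatever the lens; pixels are square), "cx", "cy" (the principal point, pixels), "k1" (the pictures are not rectified: a ray, as slopes to the right and down, at radius r is drawn at 1 + k1 r^2 times it, then the intrinsics apply), "view" (4x4, takes a point from world to camera coordinates). Camera axes: x right, y down, z forward; pixel columns grow to the right and rows downward; lengths in m; the calibration is good to about 2 mm. A picture is of the moment at which its call begins: read the wrist's pose just before it. camera_model takes no time and is no camera call; for the wrist camera it gives the pose at the moment of the call.
- env.close_job(): hands the job in, once; it reports no verdict.
The state is a dict: "time_s": time; "joint_pos": joint angles; "qvel": joint speeds; "joint_efforts": joint torques, N m; "eef_pos": TCP position; "orientation": TCP orientation; "force": force on the tool from outside, world axes, zero at the start; "ft_torque": the same for the moment, N m; "finger_gap": opening from 0.0 (shut) to 1.0 (fully open).
Only numpy, scipy, OpenCV 4.12 (cv2) and the standard library are available. Lean on these libraries where they do the work, as an engineer would, in place of code of your own. Each camera call takes 0.05 s, during which the arm holds its last target. There are 200 camera calls.

## Working session

There is one attempt and no reset: what is moved stays moved. The work goes in short steps, Python scripts to look and compute and a shell command to move; the robot and the scene stay as the last step left them, time stands still between calls to the robot, and variables do not carry over. Pictures are saved under pics/ and viewed, about 8 in all and at most 12, crops included, and the job is handed in when it is done.

```bash
mkdir -p pics; cat > h.py <<'E'
import numpy as np, cv2
from station import env
from scipy.spatial.transform import Rotation as R
def grab(n,fn=None):
    m=env.camera_model(n); p,d=env.grab_frame(n)
    if fn: cv2.imwrite('pics/'+fn,p[:,:,::-1])
    return m,p,d
def cloud(m,d):
    h,w=d.shape; f=h/2/np.tan(np.radians(m['vfov'])/2)
    K=np.array([[f,0,m['cx']],[0,f,m['cy']],[0,0,1]])
    u,v=np.meshgrid(np.arange(w),np.arange(h))
    q=cv2.undistortPoints(np.stack([u,v],-1).reshape(-1,1,2).astype(np.float64),K,np.array([m['k1'],0,0,0.])).reshape(h,w,2)
    c=np.concatenate([q*d[...,None],d[...,None]],-1)
    V=np.array(m['view']); return (c-V[:3,3])@V[:3,:3]
def totool(p):
    "grasp-point-free: world target TCP -> mm shift in tool axes"
    s=env.state(); r=R.from_quat(s['orientation'])
    return r.inv().apply(np.array(p)-s['eef_pos'])*1000, r.as_matrix()
E
python3 - <<'E'
from h import *
for n in('top','side'):
    m,p,d=grab(n,n+'0.png'); np.savez(n+'0.npz',p=p,d=d,c=cloud(m,d))
s=env.state();print(s, env.tcp_to_grasp)
E
```

```text
{'time_s': 0.1, 'joint_pos': array([ 1.20827648,  0.31165013,  0.01399484,  1.51290966, -0.00437025,
        1.31920149, -0.02720448]), 'qvel': array([-0.00112384, -0.00251141, -0.00049345, -0.00211213, -0.00128954,
       -0.00166894, -0.00047386]), 'joint_efforts': array([ 1.00377427e-03, -3.80854261e+01,  1.46647599e-01, -2.31240749e+01,
        1.22260483e-02,  8.10692873e-03, -1.21736690e-05]), 'eef_pos': array([ 0.17323345, -0.52131081,  0.23032205]), 'orientation': array([ 9.87155125e-01,  1.59761118e-01, -2.29253903e-04, -1.04439540e-03]), 'force': array([-0.34310118, -0.66661751,  0.36092193]), 'ft_torque': array([-0.00539827, -0.02872812,  0.00914899]), 'finger_gap': 1.00051879215723} 0.0187
```

View pics/top0.png

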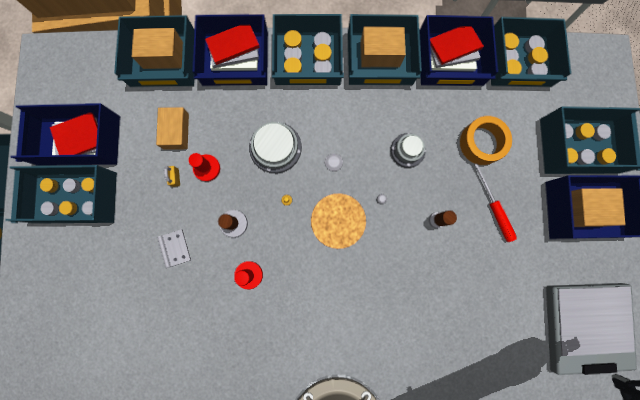

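View pics/side0.png

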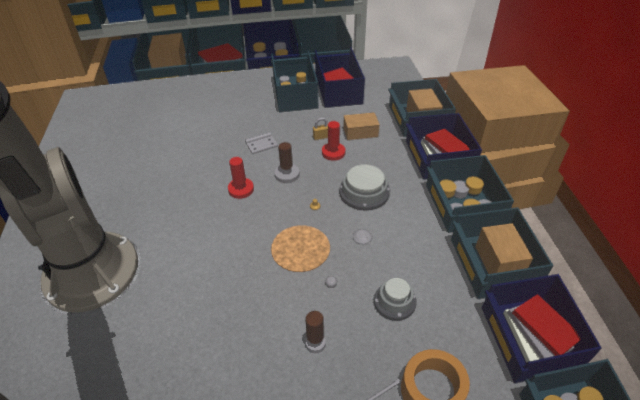

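Top view candidates for the tamper: the dark-handled one with the wide foot at (233,222), the dark-handled one with the small foot at (440,219), and red look-alikes at (205,166) and (248,275). I choose (233,222). The larger jig is at (275,145), the smaller jig at (409,148), and the mat at (339,221). In the side view the tamper is at (286,165), the jig at (365,183), and the mat at (301,248).

```bash
python3 - <<'E'
from h import *
from scipy.optimize import least_squares
Z={n:np.load(n+'0.npz') for n in('top','side')}
def circ(P):
    r=least_squares(lambda a:np.hypot(P[:,0]-a[0],P[:,1]-a[1])-a[2],[*P[:,:2].mean(0),.03],loss='soft_l1',f_scale=.002);return r.x.round(4)
def rep(name,n,c0,rad,zl,zh):
    c=Z[n]['c'].reshape(-1,3); d=Z[n]['d'].ravel()
    k=(d>0)&(np.hypot(c[:,0]-c0[0],c[:,1]-c0[1])<rad)&(c[:,2]>zl)&(c[:,2]<zh)
    P=c[k]
    if len(P)<5: print(name,n,'few',len(P));return
    (x,y),w,a=cv2.minAreaRect((P[:,:2]*1000).astype(np.float32))
    ec,er=cv2.minEnclosingCircle((P[:,:2]*1000).astype(np.float32))
    print(name,n,len(P),'zmed',np.median(P[:,2]).round(4),'mean',P[:,:2].mean(0).round(4),'encl',np.round(ec,1),round(er,1),'circfit',circ(P))
ct=Z['top']['c']
for nm,(u,v) in dict(tam=(236,228),jig=(275,142),mat=(339,221),small=(440,219)).items(): print(nm,ct[v,u].round(4))
T=ct[228,236];J=ct[142,275];M=ct[221,339];S=ct[219,440]
for n in Z:
    rep('foot',n,T,.06,.007,.02); rep('handle',n,T,.06,.035,.09); rep('handletop',n,T,.06,.092,.1)
    rep('plate',n,J,.07,.049,.06); rep('collar',n,J,.07,.034,.044); rep('mat',n,M,.08,.0025,.0065)
    rep('smallfoot',n,S,.06,.007,.02)
im=Z['top']['p'][130:290,150:310,::-1]; cv2.imwrite('pics/crop.png',cv2.resize(im,None,fx=3.5,fy=3.5))
E
```

```text
tam [0.4428 0.2269 0.0159]
jig [0.6346 0.1338 0.0548]
mat [ 0.4574 -0.0115  0.0025]
small [ 0.4546 -0.2271  0.0785]
foot top 370 zmed 0.0149 mean [0.4531 0.2275] encl [456.1 235.4] 32.5 circfit [0.456  0.2373 0.026 ]
handle top 75 zmed 0.0645 mean [0.4518 0.2235] encl [455.1 234.5] 15.8 circfit [0.4556 0.2354 0.0159]
handletop top 173 zmed 0.0966 mean [0.4553 0.2347] encl [455.4 235.4] 16.0 circfit [0.4551 0.2345 0.0111]
plate top 1209 zmed 0.0544 mean [0.6334 0.138 ] encl [633.7 138.6] 45.4 circfit [0.6335 0.138  0.0317]
collar top 355 zmed 0.0403 mean [0.6285 0.1366] encl [633.8 138.1] 54.3 circfit [0.6338 0.1381 0.0512]
mat top 1927 zmed 0.0045 mean [ 0.4573 -0.0101] encl [457.6 -11.6] 79.9 circfit [ 0.4578 -0.0111  0.0475]
smallfoot top 82 zmed 0.0139 mean [ 0.4558 -0.2318] encl [ 457.3 -240.5] 18.9 circfit [ 0.4583 -0.2432  0.0172]
foot side 287 zmed 0.015 mean [0.457  0.2255] encl [458.8 234.2] 32.9 circfit [0.4575 0.234  0.025 ]
handle side 217 zmed 0.0634 mean [0.4572 0.2236] encl [457.7 232.1] 16.6 circfit [0.4575 0.2358 0.0156]
handletop side 85 zmed 0.0959 mean [0.4572 0.2313] encl [456.7 230.9] 16.0 circfit [0.4574 0.2314 0.011 ]
plate side 820 zmed 0.0554 mean [0.6375 0.1346] encl [637.5 138.4] 47.2 circfit [0.6375 0.1353 0.033 ]
collar side 234 zmed 0.0402 mean [0.6299 0.1092] encl [637.1 134.7] 54.5 circfit [0.6378 0.1373 0.0514]
mat side 1919 zmed 0.0048 mean [ 0.4601 -0.0124] encl [457.3 -11.7] 79.9 circfit [ 0.4607 -0.0111  0.0483]
smallfoot side 176 zmed 0.0143 mean [ 0.4589 -0.2517] encl [ 459.8 -243.1] 19.5 circfit [ 0.4602 -0.2413  0.0166]
```

View pics/crop.png

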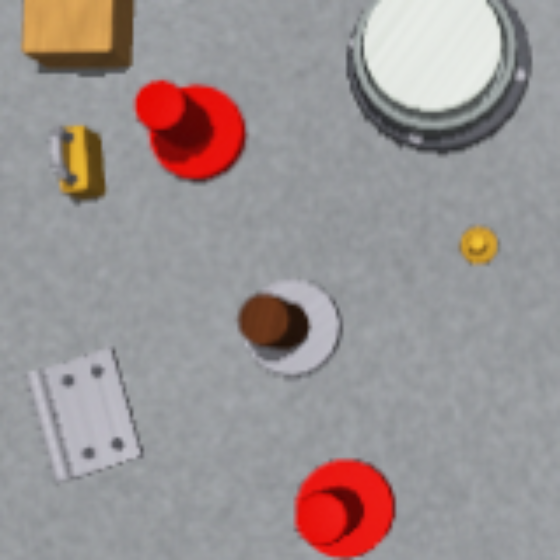

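The crop confirms the choice: brown handle on a grey foot at crop (290,325), measured foot radius 32.5 mm and top at 96 mm. The two reds stay clear of the jaw axis. Positions: tamper ≈ (0.456, 0.2345), jig ≈ (0.6355, 0.138), mat ≈ (0.4575, -0.011).

```bash
python3 -m pendant '[[[0,0,0],[40,-27,0],1],[[0,0,0],[80,-54,0],1],[[0,0,0],[120,-81,0],1],[[0,0,0],[160,-108,0],1],[[0,0,0],[200,-135,0],1],[[0,0,0],[240,-162,0],1],[[0,0,0],[280,-189,0],1],[[0,0,0],[310,-212,0],1],[[0,0,0],[336,-245,0],1],[[0,0,0],[354,-289,0],1],[[0,0,0],[372,-333,0],1],[[0,0,0],[390,-377,0],1]]' 80
python3 - <<'E'
from h import *
print(totool([.4562,.2345,.16]),env.state()['joint_pos'])
E
```

```text
time_s: 1.3
eef_pos: [0.4242, -0.0393, 0.231]
orientation: [0.987, 0.16, -0.0, 0.0]
force: [0.9, -0.4, 0.4]
finger_gap: 1.001
(array([ 116.7048148 , -249.80882386,   70.91602311]), array([[ 9.49061444e-01,  3.15090695e-01, -4.79554494e-04],
       [ 3.15090673e-01, -9.49061564e-01, -1.22605499e-04],
       [-4.93758590e-04, -3.47429963e-05, -9.99999877e-01]])) [ 0.47005871  0.07757518 -0.44255092  1.80607424  0.03494102  1.2660418
 -1.2320759 ]
```

```bash
python3 -m pendant '[[[0,0,0],[20,-43,0],1],[[0,0,0],[40,-86,10],1],[[0,0,0],[60,-129,20],1],[[0,0,0],[80,-172,30],1],[[0,0,0],[98,-210,40],1],[[0,0,0],[110,-236,50],1],[[0,0,0],[117,-250,60],1],[[0,0,0],[117,-250,60],1],[[0,0,0],[117,-250,60],1]]' 80
python3 - <<'E'
from h import *
print(totool([.4562,.2345,.049]),env.state()['joint_pos'])
m,p,d=grab('wrist','w1.png'); c=cloud(m,d).reshape(-1,3); k=(d.ravel()>0)&(np.hypot(c[:,0]-.456,c[:,1]-.2345)<.035)
for a,b in((.092,.1),(.01,.018)):
    P=c[k&(c[:,2]>a)&(c[:,2]<b)]; print(len(P)); 
    if len(P)>9: print(cv2.minEnclosingCircle((P[:,:2]*1000).astype(np.float32)))
E
```

```text
time_s: 2.2
eef_pos: [0.4565, 0.2322, 0.1708]
orientation: [0.987, 0.16, -0.001, 0.001]
force: [-0.6, -0.4, 0.8]
finger_gap: 0.999
(array([  0.6652562 ,  -2.40503185, 121.80023217]), array([[ 9.48878320e-01,  3.15639179e-01, -1.35753854e-03],
       [ 3.15637396e-01, -9.48878884e-01, -1.37760597e-03],
       [-1.72296607e-03,  8.78690506e-04, -9.99998130e-01]])) [-0.00497072  0.34426835 -0.63773294  1.68946881  0.21925272  1.182158
 -1.94834304]
1543
((456.2110595703125, 235.3929443359375), 15.895118713378906)
1983
((455.90081787109375, 235.2136688232422), 31.935819625854492)
```

View pics/w1.png

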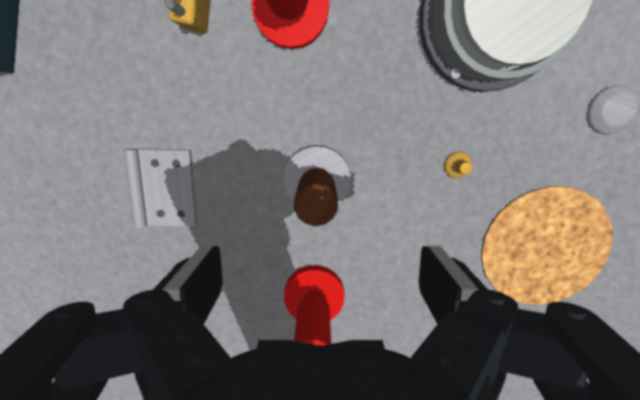

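The wrist view shows the tamper at (316,190) between the open jaws, at (0.456, 0.2353). The red one at (315,295) stands behind, clear of the fingers. Descending.

```bash
python3 -m pendant '[[[0,0,0],[0,-1,30],1],[[0,0,0],[0,-1,65],1],[[0,0,0],[0,-1,95],1],[[0,0,0],[0,-1,115],1],[[0,0,0],[0,-1,122],1],[[0,0,0],[0,-1,122],1],[[0,0,0],[0,-1,122],-1],[[0,0,0],[0,-1,122],-1],[[0,0,0],[0,-1,122],-1],[[0,0,0],[0,-1,122],-1],[[0,0,0],[0,-1,122],-1],[[0,0,0],[0,-1,122],-1]]' 80
python3 -m pendant '[[[0,0,0],[0,0,0],-1],[[0,0,0],[0,0,0],-1],[[0,0,0],[0,0,0],-1]]' 80
```

```text
time_s: 3.45
eef_pos: [0.4571, 0.2347, 0.0502]
orientation: [0.987, 0.16, 0.001, -0.0]
force: [-1.5, 0.0, 6.2]
finger_gap: 0.356
time_s: 3.75
eef_pos: [0.4571, 0.2347, 0.0503]
orientation: [0.987, 0.16, 0.001, -0.0]
force: [-1.0, 1.0, 6.0]
finger_gap: 0.357
```

```bash
python3 -m pendant '[[[0,0,0],[0,0,-15],-1],[[0,0,0],[0,0,-40],-1],[[0,0,0],[0,0,-70],-1],[[0,0,0],[0,0,-95],-1],[[0,0,0],[15,16,-105],-1],[[0,0,0],[40,42,-105],-1],[[0,0,0],[65,69,-105],-1],[[0,0,0],[90,96,-105],-1],[[0,0,0],[113,121,-105],-1],[[0,0,0],[130,140,-105],-1],[[0,0,0],[139,148,-105],-1],[[0,0,0],[139,148,-105],-1]]' 80
python3 -m pendant '[[[0,0,0],[0,0,0],-1],[[0,0,0],[0,0,0],-1],[[0,0,0],[0,0,0],-1]]' 80
python3 - <<'E'
from h import *
s=env.state(); print(s['eef_pos'],s['joint_pos'])
for n in('side','wrist'):
    m,p,d=grab(n,n+'2.png'); c=cloud(m,d).reshape(-1,3); e=s['eef_pos']
    k=(d.ravel()>0)&(np.hypot(c[:,0]-e[0],c[:,1]-e[1])<.036)&(c[:,2]<.135)&(c[:,2]>.075)
    P=c[k]; print(n,len(P),P[:,2].min() if len(P) else 0, np.histogram(P[:,2],bins=np.arange(.075,.136,.005)))
    for lo,hi in((.05,.058),(.036,.044)):
        k=(d.ravel()>0)&(np.hypot(c[:,0]-.6355,c[:,1]-.138)<.065)&(c[:,2]<hi)&(c[:,2]>lo);P=c[k]
        if len(P)>9:print(len(P),cv2.minEnclosingCircle((P[:,:2]*1000).astype(np.float32)))
E
python3 -c "
import cv2;a=cv2.imread('pics/side2.png')[60:260,240:480];b=cv2.imread('pics/wrist2.png')
cv2.imwrite('pics/c2.png',cv2.vconcat([cv2.resize(a,(480,400)),cv2.resize(b,(480,300))[:200]]))" 
```

```text
time_s: 4.95
eef_pos: [0.636, 0.1343, 0.152]
orientation: [0.987, 0.158, -0.001, 0.001]
force: [-0.4, 0.3, -2.1]
finger_gap: 0.353
time_s: 5.25
eef_pos: [0.634, 0.1385, 0.1543]
orientation: [0.987, 0.161, -0.0, -0.0]
force: [-0.4, -0.2, -2.9]
finger_gap: 0.358
[0.63398777 0.1384907  0.15433496] [ 0.08651214  0.62216387 -0.54510827  1.31206713  0.3191007   1.29397339
 -1.70931868]
side 414 0.10449341141229664 (array([  0,   0,   0,   0,   0,   2,  32,  39, 234,  89,  14,   4]), array([0.075, 0.08 , 0.085, 0.09 , 0.095, 0.1  , 0.105, 0.11 , 0.115,
       0.12 , 0.125, 0.13 , 0.135]))
715 ((637.7474365234375, 137.10482788085938), 46.19681930541992)
204 ((636.043701171875, 136.27012634277344), 55.19960021972656)
wrist 4769 0.10556432757987899 (array([   0,    0,    0,    0,    0,    0,   88,  132, 4482,   67,    0,
          0]), array([0.075, 0.08 , 0.085, 0.09 , 0.095, 0.1  , 0.105, 0.11 , 0.115,
       0.12 , 0.125, 0.13 , 0.135]))
4285 ((636.855712890625, 138.72555541992188), 44.805076599121094)
1987 ((636.6195068359375, 138.8380126953125), 53.93849182128906)
```

View pics/c2.png

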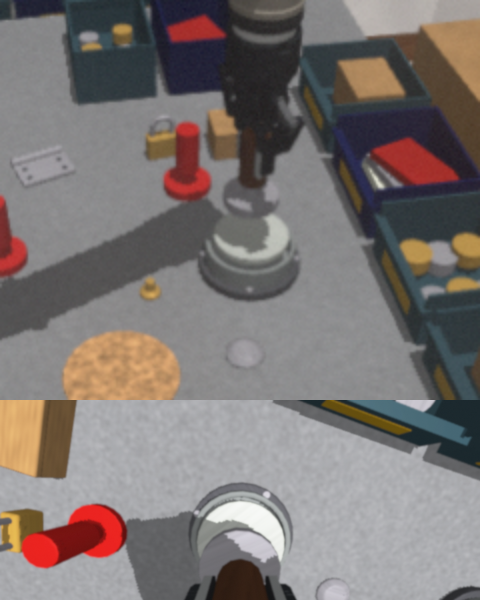

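The picture shows the tamper held upright above the jig, foot at (250,195), plate below. I'll check its tilt and offset numerically.

```bash
python3 - <<'E'
from h import *
e=env.state()['eef_pos']; print(e, env.state()['force'])
m,p,d=grab('wrist'); c=cloud(m,d).reshape(-1,3)
k=(d.ravel()>0)&(np.hypot(c[:,0]-e[0],c[:,1]-e[1])<.037)&(c[:,2]>.112)&(c[:,2]<.124);P=c[k]
print('foot',cv2.minEnclosingCircle((P[:,:2]*1000).astype(np.float32)),P[:,2].mean())
A=np.c_[P[:,:2]-e[:2],np.ones(len(P))]; s=np.linalg.lstsq(A,P[:,2],rcond=None)[0]; print('slope deg',np.degrees(s[:2]),s[2])
print(totool([.6367,.1386,.05]))
E
```

```text
[0.63449621 0.13800948 0.15458433] [ 0.33669972 -0.10172472 -2.6823245 ]
foot ((633.768798828125, 138.5982208251953), 31.923782348632812) 0.11850495840034433
slope deg [-1.37061147  0.13108257] 0.11879131361383116
(array([  2.14926921,  -0.14036725, 104.57807905]), array([[ 9.48632720e-01,  3.16379408e-01,  1.84030844e-04],
       [ 3.16379428e-01, -9.48632726e-01, -9.54303498e-05],
       [ 1.44385484e-04,  1.48751925e-04, -9.99999979e-01]]))
```

```bash
python3 -m pendant '[[[0,0,0],[2,1,15],-1],[[0,0,0],[2,1,32],-1],[[0,0,0],[2,1,42],-1],[[0,0,0],[2,1,47],-1],[[0,0,0],[2,1,50],-1],[[0,0,0],[2,1,53],-1],[[0,0,0],[2,1,56],-1],[[0,0,0],[2,1,58],-1],[[0,0,0],[2,1,60],-1],[[0,0,0],[2,1,61],-1],[[0,0,0],[2,1,62],-1],[[0,0,0],[2,1,62],-1]]' 100
```

```text
time_s: 6.6
eef_pos: [0.637, 0.1368, 0.0944]
orientation: [0.987, 0.16, -0.0, 0.0]
force: [-5.7, -2.3, 8.1]
finger_gap: 0.354
```

```bash
python3 -m pendant '[[[0,0,0],[0,0,1],-1],[[0,0,0],[0,0,2],-1],[[0,0,0],[0,0,3],-1],[[0,0,0],[0,0,4],-1],[[0,0,0],[0,0,4],-1],[[0,0,0],[0,0,4],-1]]' 100
python3 - <<'E'
from h import *
e=env.state()['eef_pos']; print(e, env.state()['force'])
m,p,d=grab('wrist','w3.png'); c=cloud(m,d).reshape(-1,3)
r=np.hypot(c[:,0]-.6367,c[:,1]-.1386)
for n,k in(('foot',(r<.036)&(c[:,2]>.048)&(c[:,2]<.064)),('plate',(r<.047)&(c[:,2]>.037)&(c[:,2]<.048))):
    P=c[k&(d.ravel()>0)];print(n,len(P),np.median(P[:,2]),cv2.minEnclosingCircle((P[:,:2]*1000).astype(np.float32)))
    A=np.c_[P[:,:2]-e[:2],np.ones(len(P))]; s=np.linalg.lstsq(A,P[:,2],rcond=None)[0]; print('slope deg',np.degrees(s[:2]),s[2])
E
```

```text
time_s: 7.2
eef_pos: [0.6372, 0.1369, 0.092]
orientation: [0.987, 0.16, 0.0, 0.001]
force: [-6.7, -3.4, 13.3]
finger_gap: 0.355
[0.63717086 0.13686584 0.09198216] [-6.71607422 -3.41112843 13.25901492]
foot 4574 0.05594475923550543 ((635.6668701171875, 137.13262939453125), 31.821788787841797)
slope deg [-2.39198181 -0.29403423] 0.056333303481837994
plate 5554 0.04207265351065368 ((636.0789184570312, 139.42811584472656), 45.89219665527344)
slope deg [-0.93566337  0.18908321] 0.04237406929414459
```

```bash
python3 -m pendant '[[[0,0,0],[0,0,1],-1],[[0,0,0],[0,0,2],-1],[[0,0,0],[0,0,3],-1],[[0,0,0],[0,0,3],-1],[[0,0,0],[0,0,3],-1],[[0,0,0],[0,0,3],-1],[[0,0,0],[0,0,3],-1],[[0,0,0],[0,0,3],-1],[[0,0,0],[0,0,3],-1],[[0,0,0],[0,0,3],-1],[[0,0,0],[0,0,3],-1],[[0,0,0],[0,0,3],-1]]' 100
python3 - <<'E'
from h import *
e=env.state()['eef_pos']; print(e, env.state()['force'])
m,p,d=grab('wrist','w4.png'); c=cloud(m,d).reshape(-1,3)
r=np.hypot(c[:,0]-.6367,c[:,1]-.1386)
for n,k in(('foot',(r<.036)&(c[:,2]>.048)&(c[:,2]<.064)),('plate',(r<.043)&(c[:,2]>.037)&(c[:,2]<.048))):
    P=c[k&(d.ravel()>0)];print(n,len(P),np.median(P[:,2]))
    A=np.c_[P[:,:2]-e[:2],np.ones(len(P))]; s=np.linalg.lstsq(A,P[:,2],rcond=None)[0]; print('slope deg',np.degrees(s[:2]),s[2])
E
```

```text
time_s: 8.45
eef_pos: [0.6375, 0.137, 0.0918]
orientation: [0.987, 0.16, 0.001, 0.001]
force: [-10.4, -3.3, 23.7]
finger_gap: 0.352
[0.63750325 0.13703371 0.09180856] [-10.37791478  -3.26179129  23.7044726 ]
foot 4540 0.05575680788612895
slope deg [-2.4287751  -0.33398649] 0.05617209701854481
plate 4661 0.0420283656005719
slope deg [-0.89484216  0.17116841] 0.04234319256068416
```

View pics/w4.png

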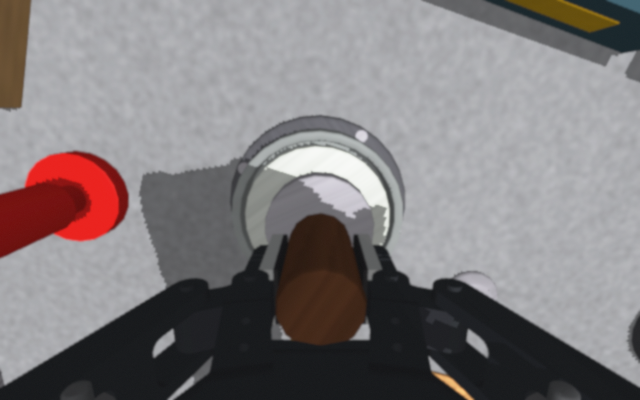

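The plate is at its stop: the force rose 10 N over 0.2 mm of travel, and the plate top reads 0.042. The view shows the foot at (320,205) well inside the plate at (318,190). It has been held for over 1 s, so I raise and carry the tamper to the mat.

```bash
python3 -m pendant '[[[0,0,0],[0,0,-5],-1],[[0,0,0],[0,0,-11],-1],[[0,0,0],[0,0,-18],-1],[[0,0,0],[0,0,-30],-1],[[0,0,0],[0,0,-50],-1],[[0,0,0],[0,0,-65],-1],[[0,0,0],[-20,8,-65],-1],[[0,0,0],[-50,19,-65],-1],[[0,0,0],[-85,33,-65],-1],[[0,0,0],[-120,47,-65],-1],[[0,0,0],[-150,58,-65],-1],[[0,0,0],[-180,70,-65],-1]]' 100
python3 -m pendant '[[[0,0,0],[-22,8,0],-1],[[0,0,0],[-35,13,20],-1],[[0,0,0],[-38,15,40],-1],[[0,0,0],[-38,15,50],-1],[[0,0,0],[-38,15,50],-1],[[0,0,0],[-38,15,50],-1]]' 100
python3 - <<'E'
from h import *
e=env.state()['eef_pos']; print(e, env.state()['force'],env.state()['orientation'])
m,p,d=grab('wrist'); c=cloud(m,d).reshape(-1,3); r=np.hypot(c[:,0]-e[0],c[:,1]-e[1]); z0=e[2]-.0358
P=c[(r<.037)&(abs(c[:,2]-z0)<.006)&(d.ravel()>0)]
print('foot',z0,np.median(P[:,2]),cv2.minEnclosingCircle((P[:,:2]*1000).astype(np.float32)))
A=np.c_[P[:,:2]-e[:2],np.ones(len(P))]; s=np.linalg.lstsq(A,P[:,2],rcond=None)[0]; print('slope deg',np.degrees(s[:2]))
m,p,d=grab('top'); c=cloud(m,d).reshape(-1,3); r=np.hypot(c[:,0]-.6367,c[:,1]-.1386); P=c[(r<.035)&(d.ravel()>0)];print('plate z',np.median(P[:,2]))
print(totool([.4577,-.0111,.0543]))
E
```

```text
time_s: 9.7
eef_pos: [0.4883, 0.0133, 0.1508]
orientation: [0.987, 0.16, 0.001, 0.0]
force: [0.1, -1.1, -2.2]
finger_gap: 0.354
time_s: 10.3
eef_pos: [0.4585, -0.0116, 0.101]
orientation: [0.987, 0.16, 0.001, -0.0]
force: [0.5, -1.5, -2.5]
finger_gap: 0.351
[ 0.45852814 -0.01158077  0.10099276] [ 0.47070056 -1.47552601 -2.46244034] [ 9.87064935e-01  1.60317376e-01  1.05460854e-03 -2.01927193e-04]
foot 0.06519276108165774 0.06517604926930237 ((457.7375183105469, -11.06623363494873), 32.01913070678711)
slope deg [-1.06910031  0.25443192]
plate z 0.054485009995931866
(array([-0.96564393, -0.92347386, 47.03872933]), array([[ 9.48608806e-01,  3.16439121e-01,  2.75961167e-03],
       [ 3.16439308e-01, -9.48612682e-01,  3.80178950e-04],
       [ 2.73810612e-03,  5.12608506e-04, -9.99996120e-01]]))
```

```bash
python3 -m pendant '[[[0,0,0],[0,0,12],-1],[[0,0,0],[0,0,25],-1],[[0,0,0],[0,0,34],-1],[[0,0,0],[0,0,39],-1],[[0,0,0],[0,0,42],-1],[[0,0,0],[0,0,43.5],-1],[[0,0,0],[0,0,44.5],-1],[[0,0,0],[0,0,45],-1],[[0,0,0],[0,0,45.5],-1],[[0,0,0],[0,0,46],-1],[[0,0,0],[0,0,46],-1],[[0,0,0],[0,0,46],-1]]' 100
```

```text
time_s: 11.6
eef_pos: [0.4574, -0.0125, 0.0544]
orientation: [0.987, 0.16, 0.0, 0.0]
force: [0.3, 0.1, -2.6]
finger_gap: 0.353
```

```bash
python3 -m pendant '[[[0,0,0],[0,0,0.4],-1],[[0,0,0],[0,0,0.8],-1],[[0,0,0],[0,0,1.2],-1],[[0,0,0],[0,0,1.2],-1],[[0,0,0],[0,0,1.2],-1]]' 100
```

```text
time_s: 12.1
eef_pos: [0.4576, -0.0124, 0.0543]
orientation: [0.987, 0.16, 0.0, 0.0]
force: [-3.6, 0.1, 8.0]
finger_gap: 0.353
```

Contact is firm but gentle (about 10 N). Release and retreat upward.

```bash
python3 -m pendant '[[[0,0,0],[0,0,-1],-0.2],[[0,0,0],[0,0,-1],-0.1],[[0,0,0],[0,0,-1],0.1],[[0,0,0],[0,0,-1],0.4],[[0,0,0],[0,0,-1],0.7],[[0,0,0],[0,0,-1],1],[[0,0,0],[0,0,-1],1],[[0,0,0],[0,0,-1],1]]' 40
python3 -m pendant '[[[0,0,0],[0,0,-10],1],[[0,0,0],[0,0,-25],1],[[0,0,0],[0,0,-50],1],[[0,0,0],[0,0,-80],1],[[0,0,0],[0,0,-115],1],[[0,0,0],[0,0,-140],1],[[0,0,0],[0,0,-150],1],[[0,0,0],[0,0,-150],1],[[0,0,0],[0,0,-150],1]]'
python3 - <<'E'
from h import *
m,p,d=grab('wrist'); c=cloud(m,d).reshape(-1,3); r=np.hypot(c[:,0]-.4577,c[:,1]+.0111)
for a,b in((.096,.106),(.014,.022)):
    P=c[(r<.037)&(c[:,2]>a)&(c[:,2]<b)&(d.ravel()>0)]
    print(len(P),np.median(P[:,2]),cv2.minEnclosingCircle((P[:,:2]*1000).astype(np.float32)))
m,p,d=grab('side','s5.png');c=cloud(m,d).reshape(-1,3); r=np.hypot(c[:,0]-.6367,c[:,1]-.1386); P=c[(r<.035)&(d.ravel()>0)];print('plate z',np.median(P[:,2]))
print(env.state()['time_s'],env.state()['qvel'].round(3))
E
```

```text
time_s: 12.9
eef_pos: [0.4572, -0.0124, 0.054]
orientation: [0.987, 0.16, -0.0, -0.0]
force: [0.8, -1.1, 0.4]
finger_gap: 0.995
time_s: 13.8
eef_pos: [0.4564, -0.0125, 0.2031]
orientation: [0.987, 0.16, -0.001, -0.0]
force: [-0.1, 0.4, -0.5]
finger_gap: 0.999
1239 0.10027066840268728 ((456.3614196777344, -11.782487869262695), 15.99281120300293)
1680 0.018329393090566876 ((456.3996276855469, -11.912124633789062), 31.922731399536133)
plate z 0.05531930224666348
13.9 [-0.001  0.004  0.001 -0.002 -0.002 -0.001 -0.001]
```

View pics/s5.png

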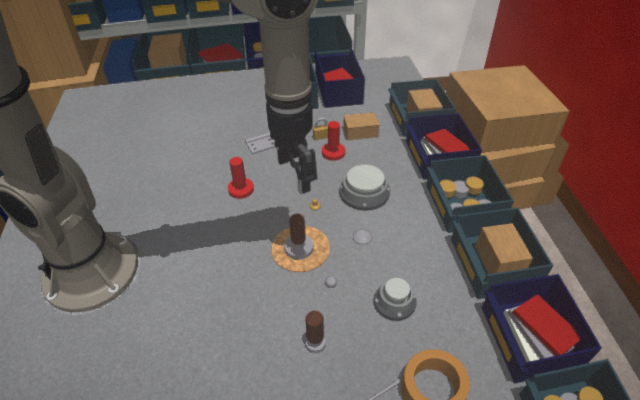

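The tamper stands upright on the mat at (298,237), within about 2 mm of its centre. The plate has sprung up at (365,180), and the gripper is clear. Handing in.

```bash
python3 -c "
from station import env
env.close_job()"
```

```text
the job is handed in; nothing more can be done
```

The job is done and handed in at about 14 s of the 51 s allowed; handing in reported no verdict.

- **Pressing:** I gripped the wide tamper by its handle and pressed the larger jig's plate to its stop. The plate top read 42 mm, within about 1° of level. The tamper was tilted about 2.4° and within about 3 mm of the plate's centre. I held it there for just over 1 s at about 26 N.
- **Placing:** I set the tamper down on the cork mat with about 10 N and released it.
- **Last checks:**
  - The tamper stands upright about 2 mm from the mat's centre, its top at 100 mm as it should be.
  - The plate is back up, at 54.5 to 55.3 mm depending on the camera.
  - The gripper is about 100 mm above the tamper and touches nothing.
- **Disagreements:** None failed. The side camera placed things 1 to 4 mm away from the other two. The plate's 0.9° slope at the stop is probably a camera calibration error.

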